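# Load the insole press and shift its drive into gear

### The job

Get the insole press ready to run: first push its loaded tray fully home under the press head, and only then shift the drive box's lever, which waits in the near left slot of its H-shaped gate: bring it to neutral, across the neutral slot, and all the way forward (away from the robot) into the far right slot. Do not let the lever run into the far left or the near right slot on the way, leave everything else on the table where it is, and let go of it all at the end.

Things in the scene. Friction and masses are not known exactly. Their poses are not given: they have to be found in the camera images.
- drive_box: Red steel drive box fixed to the table, 170 x 160 mm, 95 mm high, on a 200 x 180 mm foot, with a steel gate plate on top (120 x 115 mm, top 103 mm above the table). Origin: centre of its underside on the table, straight below the middle of the gate; x points forward (away from the robot), y left, z up. Turned by up to 0.4 rad either way.
- gate (a point): Middle of the H gate, at the gate plate's top face; axes as the drive box. Two lanes along x, centres at y = +18 mm (left) and -18 mm (right), each reaching 34 mm to front and back, joined in the middle by the neutral slot along y. All slots are 15 mm wide; the lever's steel rod in them is 10 mm thick. Solid steel islands, 21 mm wide, stand between the lanes.
- cross_link (a joint): Sideways tilt of the shift lever (rad) about the drive box's x axis, 20 mm above the table; positive leans right (-y of the box). -0.22 in the left lane, +0.22 in the right lane, stops at +-0.235. It can change lanes only in neutral. Stays where it is left (friction, about 2 N of push at the black grip).
- shift (a joint): Fore-and-aft tilt of the shift lever (rad) about the same pivot, 20 mm above the box's origin (its axis tilts with cross_link); positive leans forward (+x of the box). 0 is neutral (within 0.03 the lever passes freely across), stops at +0.32 and -0.32. Stays where it is left (about 2 N at the grip). Starts at -0.31 to -0.15, in the left lane.
- shift_grip (a point): Point on the lever's axis in the middle of its upright black grip, 170 mm from the pivot (190 mm above the table when upright); z runs up along the lever. The grip is round, 26 to 32 mm across, from 48 mm below to 42 mm above this point. Fully forward the point stands 53 mm ahead of neutral; the lanes are 75 mm apart at this height.
- press: Low red insole press fixed to the table: dark steel bed 450 x 200 mm, 25 mm high, and over its far part the head, 210 mm long, 194 mm wide, top 145 mm above the table. Origin: on the table, on the middle line, below the near face of the tray's push plate when home; x points forward into the press, z up. The head's near face is 70 mm ahead of the origin. Turned by up to 0.25 rad.
- tray (a joint): Travel of the aluminium tray (m) along the press's x: 0 fully out, 0.12 fully home (stop). It carries an insole blank and a cutting die, fixed to it. Starts at 0 to 0.05; slides with 3 N of friction plus some damping and stays where it is left.
- tray_plate (a point): Middle of the near face of the tray's upright push plate, 75 mm above the table; the plate is 110 mm wide, 12 mm thick, its top edge 100 mm above the table, its lower edge 30 mm. Push its near face towards the press's +x.
- insole_pile: Bystander: a pile of insoles, 180 x 72 mm, 30 mm high; origin centre of its underside, heel to -x.
- screwdriver: Bystander: a screwdriver lying on the table in front of the drive box, 140 mm long along its x.
- tape_roll: Bystander: a roll of paper tape, 90 mm across, 25 mm high, lying on top of the press head; origin centre of its underside.
- flask: Bystander: a steel drinking flask, 66 mm across, 200 mm high, standing at the left; origin centre of its underside.
- hammer: Bystander: a hammer lying at the right, 260 mm long along its x.

How it is judged (in metres and radians):
On the way, in this order (a step that is already met when the one before it is completed fails the run):
1. the tray is pushed fully home (within 5 mm) while the lever still waits in the near left slot (value of joint tray above 0.115 m and value of joint cross_link below -0.15 rad and value of joint shift below -0.08 rad), for 0.1 s.
2. the lever has crossed to the right lane through neutral (value of joint cross_link above 0.15 rad and value of joint shift between -0.12 and 0.12 rad), for 0.02 s.
At the end, for the whole second after the job is handed in: the tray is home within 5 mm (joint above 0.115), the lever rests in the far right slot, in the right lane (cross_link above 0.17) and forward within 0.06 rad of its stop (shift above 0.26, that is, within about 10 mm at the grip), and both are still (value of joint tray above 0.115 m and value of joint cross_link above 0.17 rad and value of joint shift between 0.26 and 0.4 rad and velocity of joint shift between -0.05 and 0.05 rad/s and velocity of joint tray between -0.01 and 0.01 m/s); the robot touches nothing.
It fails at once if the lever is run more than halfway into the far left slot (value of joint cross_link below -0.1 rad and value of joint shift above 0.15 rad).
It fails at once if the lever is run more than halfway into the near right slot (value of joint cross_link above 0.1 rad and value of joint shift below -0.15 rad).
It fails at once if one of the bystanders is moved by more than 30 mm (distance of any of insole_pile, screwdriver, tape_roll, flask, hammer from where it was at the start of the episode above 0.03 m).
It also fails if it takes over 72 s, if anything falls off the work surface, if the arm or the gripper's body presses on something with over 40 N, if the wrist force passes 120 N, or if a joint passes its speed limit or range.

### The arm

A 6-joint arm with a two-finger parallel gripper is mounted at the origin on the work surface. World frame = base frame: x ahead of the robot, y to its left, z up, the work surface at z = 0. Lengths are in m, angles in degrees, forces in N, time in s.
With the tool pointing down it reaches from about 0.3 to 0.75 m from the base axis. Payload 8.5 kg.
Tool frame: the origin (TCP) lies at the very end of the fingers, on their centre line; the grasp point (between the pads) lies 19 mm behind it (env.grip_point_offset is the distance from the TCP to the grasp point, in m); z points along the fingers, y is the direction in which the jaws open and shut (so a half turn about z gives the same grasp; the last joint's range is limited). The gripper opens to 85 mm and grips with 20 to 120 N. Pads are 22 mm wide; open, the fingers measure 114 mm over their backs; the gripper's body (76 mm by 85 mm) begins 54 mm behind the grasp point. The pads swing forward as they close: fully open they stand 13 mm farther back than shut.
Start: joints at [51.377, 21.807, 74.336, -0, 83.858, -12.336], TCP at [0.244, 0.493, 0.231] pointing down, gripper open.
Joint ranges: [-178.18, 178.18], [-50.72, 133.34], [12.68, 142.11], [-81.47, 261.47], [9.98, 163.14], [-165.26, 165.26]. Speed limits (degrees/s): [136.94, 136.94, 180, 180, 180, 180].

### API

Orientations are given as a 3x3 rotation matrix whose columns are the frame's x, y, z axes.
In Python, from rig import env gives the robot as it stands.
- The arm moves only by the tool move_arm, never from a script. Its argument "moves" is a list of rows, each a list of 4 numbers: the shift along the tool's x, y, z in mm, then the turn about the tool's z in rad. In form: [[tx, ty, tz, spin], ...]. A call has 1 to 20 rows; each row is the pose to reach, as a shift and turn from the pose commanded when the call began, along the tool's axes at that moment; what a row does not reach only later rows make up. A row lasts 1/10 s, in which the tool goes at most 50 mm and 8.59 degrees, less where a joint would pass 70% of its speed; a pose out of reach is approached as far as the arm can. A call with a gripper value outside its range is refused whole. "grip" is the closure, from 0 (fully open) to 1 (shut), set as the call begins (left out, the last holds). The fingers move at their own pace and stop on an object; "grip_force" is the grip in N (left out, the last holds). Time passes only in rows, so rows that repeat a pose let the fingers close. It gives the time, the measured TCP pose, the force and the opening at its end, in the units of the state.
- env.observe(): the state, without advancing time (a new reading comes with each control period).
- env.get_image(name): name is "scene" or "top" or "wrist"; returns the picture (480x640x3 uint8, red, green, blue); there is no depth.
- env.get_calibration(name): a dict with "fovy" (degrees; the focal length in pixels is half the picture's height over the tangent of half this angle, whatever the lens; pixels are square), "cx", "cy" (the principal point, pixels), "extrinsics" (4x4, takes a point from world to camera coordinates); the wrist camera has in their place "tool_from_camera" (4x4, takes a point from camera to tool coordinates, whose origin is the TCP and whose axes are the flange's). Camera axes: x right, y up, looking along -z (the intrinsics and any distortion apply to the point x, -y, -z); pixel columns grow to the right and rows downward; lengths in m; the calibration is good to about 2 mm. A picture is of the moment at which its call begins: read the wrist's pose just before it. get_calibration takes no time and is no camera call.
- env.close_job(): hands the job in, once; it reports no verdict.
Trained networks look in the newest picture that a camera, given by its name, has taken for a name from the list of things; names that differ only in an ending like _2 or _b are one class to them, and where a whole thing is asked for, a point or a joint stands for the part that bears it (a point fixed in the world has none). Each returns a list of dicts, best first, with "conf" (0 to 1); they miss things now and then, are a little off and sometimes report something else, mostly with a low value. They report only what shows in the picture. A call takes as long as a camera call.
- env.silhouettes(camera, name): "region" (480x640 bool, what is visible of it) and "point" ([row, column] in pixels, amid what is visible of it).
- env.tip_of(camera, name): "point" ([row, column] in pixels: a listed point, or the origin of a listed thing).
The state is a dict: "time_s": time; "q": joint angles; "qvel": joint speeds; "joint_efforts": joint torques, N m; "position": TCP position; "tool_rot": TCP orientation; "ft_force": force on the tool from outside, world axes, zero at the start; "wrist_torque": the same for the moment, N m; "grip_width": finger opening in m.
Only numpy, scipy, OpenCV 4.12 (cv2) and the standard library are available. Lean on these libraries where they do the work, as an engineer would, in place of code of your own. Each camera call takes 0.05 s, during which the arm holds its last target.

## Working session

There is one attempt and no reset: what is moved stays moved. The work goes in short steps, Python scripts to look and compute and a tool call to move; the robot and the scene stay as the last step left them, time stands still between calls to the robot, and variables do not carry over. Pictures are saved under pics/ and viewed, and the job is handed in when it is done.

Besides the shell and the picture viewer there is one more tool, called after "Call:" as name(argument=value, ...) on one line, values as JSON. move_arm: Moves the arm, as the interface text tells. Its arguments: {"type":"object","properties":{"moves":{"type":"array"},"grip":{"type":"number"},"grip_force":{"type":"number"}},"required":["moves"]}

```bash
mkdir -p pics; ls; python3 - <<'E'
from rig import env
import cv2,numpy as np
s=env.observe();print(s)
for c in ["scene","top"]:
    im=env.get_image(c);cv2.imwrite(f"pics/{c}0.png",im[:,:,::-1])
    k=env.get_calibration(c);print(c,k)
    for n in ["drive_box","gate","shift_grip","press","tray_plate"]:
        r=env.tip_of(c,n);print(n,[(np.round(x["point"],1),round(x["conf"],2)) for x in r[:3]])
print(env.get_calibration("wrist"))
E
```

```text
pics
{'time_s': 0.0, 'q': array([ 5.13763311e+01,  2.18405216e+01,  7.43839887e+01, -1.01673823e-03,
        8.38588925e+01, -1.23355556e+01]), 'qvel': array([ 0.01597135, -0.06139785,  0.03298402, -0.04343273, -0.07427519,
        0.01680111]), 'joint_efforts': array([ 1.48083749e-03, -4.48461127e+01, -2.31276387e+01, -6.62011757e-05,
        4.73273991e-03,  3.87515274e-05]), 'position': array([0.24340415, 0.49288186, 0.23072068]), 'tool_rot': array([[-8.96579047e-01,  4.42882842e-01, -8.94837285e-04],
       [ 4.42883649e-01,  8.96578360e-01, -1.14825990e-03],
       [ 2.93747137e-04, -1.42581457e-03, -9.99998940e-01]]), 'ft_force': array([ 0.0339162 , -0.21531254,  0.24961075]), 'wrist_torque': array([-0.00628519,  0.01030669, -0.00085597]), 'grip_width': 0.08564471545410131}
scene {'fovy': 55.50403928518096, 'cx': 318.11590304958787, 'cy': 234.44447100307738, 'extrinsics': array([[ 0.52956426,  0.84805943, -0.01889163, -0.26239654],
       [-0.60916606,  0.39569893,  0.68726929,  0.22889731],
       [ 0.5903206 , -0.35244512,  0.72615703, -1.72799099],
       [ 0.        ,  0.  
[... 623 characters left out ...]
000000e+00,  0.00000000e+00,
         1.00000000e+00]])}
drive_box [(array([230.7, 229.4]), 0.97)]
gate [(array([229.3, 219.4]), 0.86)]
shift_grip [(array([242.7, 195.9]), 0.65)]
press [(array([227.4, 417.7]), 0.75)]
tray_plate [(array([264.3, 416.4]), 0.66)]
{'fovy': 66.84176928800348, 'cx': 320.2047701622306, 'cy': 233.69437121626595, 'tool_from_camera': array([[ 6.91326936e-05,  9.64995190e-01,  2.62267570e-01,
         6.71859385e-02],
       [ 9.99999391e-01, -3.55627988e-04,  1.04491244e-03,
        -2.59332139e-04],
       [ 1.10160516e-03,  2.62267338e-01, -9.64994627e-01,
        -1.42883179e-01],
       [ 0.00000000e+00,  0.00000000e+00,  0.00000000e+00,
         1.00000000e+00]])}
```

View pics/scene0.png

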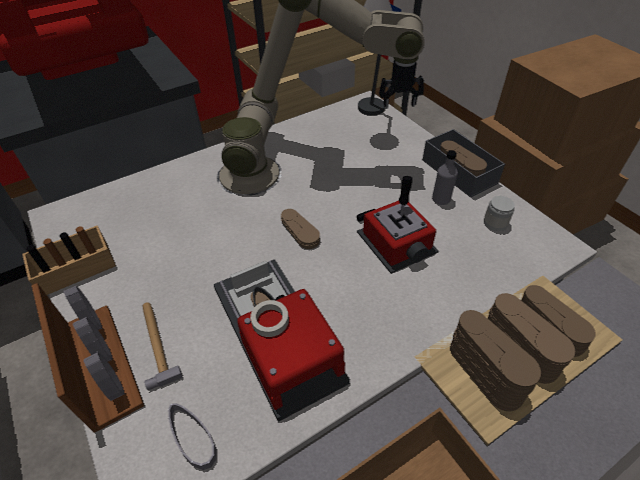

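View pics/top0.png

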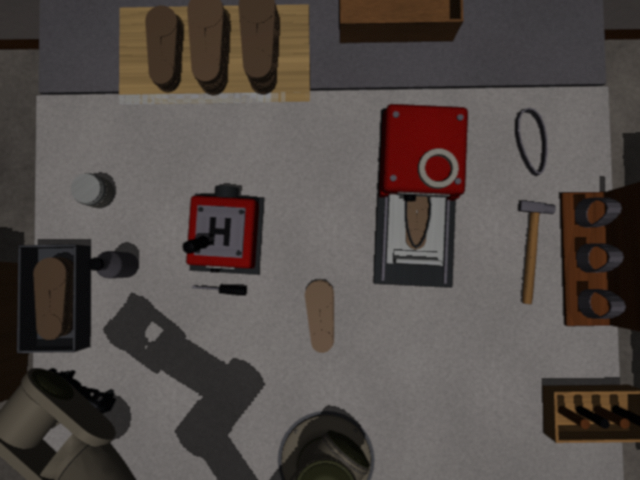

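The overview shows the drive box at about (225,232) in the top view, with the lever grip at (195,243). The press is at (420,190) with its push plate near row 257. I'll enlarge both to get the headings.

```bash
cat > h.py <<'E'
import numpy as np,cv2
from rig import env
def K(c):
    k=env.get_calibration(c);f=240/np.tan(np.radians(k["fovy"])/2);return f,k["cx"],k["cy"],k
def world_cam(c):
    f,cx,cy,k=K(c)
    if c=="wrist":
        s=env.observe();T=np.eye(4);T[:3,:3]=s["tool_rot"];T[:3,3]=s["position"]
        return f,cx,cy,T@k["tool_from_camera"]
    return f,cx,cy,np.linalg.inv(k["extrinsics"])
def ray(c,rc):
    f,cx,cy,M=world_cam(c)
    d=np.array([(rc[1]-cx)/f,-(rc[0]-cy)/f,-1.]);d=M[:3,:3]@d
    return M[:3,3],d/np.linalg.norm(d)
def at_z(c,rc,z):
    o,d=ray(c,rc);return o+d*(z-o[2])/d[2]
def proj(c,p):
    f,cx,cy,M=world_cam(c);q=np.linalg.inv(M)@np.append(p,1)
    return np.array([cy-f*q[1]/-q[2],cx+f*q[0]/-q[2]])
def tri(a,b):
    o1,d1=a;o2,d2=b
    t=np.linalg.lstsq(np.c_[d1,-d2],o2-o1,rcond=None)[0]
    p,q=o1+d1*t[0],o2+d2*t[1];return (p+q)/2,np.linalg.norm(p-q)
E
python3 - <<'E'
from h import *
P={"gate":((229.3,219.4),(221.9,397.3)),"shift_grip":((242.7,195.9),(188.4,405.9)),"press":((227.4,417.7),(309.7,266.5)),"tray_plate":((264.3,416.4),(273.4,249.1)),"drive_box":((230.7,229.4),(243.9,394.3))}
for n,(t,s) in P.items(): print(n,tri(ray("top",t),ray("scene",s)))
t=cv2.imread("pics/top0.png")
a=cv2.resize(t[170:310,160:290],None,fx=4,fy=4,interpolation=cv2.INTER_CUBIC)
b=cv2.resize(t[95:295,365:480],None,fx=2.8,fy=2.8,interpolation=cv2.INTER_CUBIC)
cv2.imwrite("pics/a.png",a);cv2.imwrite("pics/b.png",cv2.convertScaleAbs(b,alpha=1.6))
s=cv2.imread("pics/scene0.png")
cv2.imwrite("pics/c.png",cv2.convertScaleAbs(cv2.resize(s[160:280,345:450],None,fx=5,fy=5,interpolation=cv2.INTER_CUBIC),alpha=1.5))
E
```

```text
gate (array([0.57742307, 0.2438538 , 0.09548164]), np.float64(0.009337339270693473))
shift_grip (array([0.54403728, 0.28388558, 0.18689284]), np.float64(0.0019097422724144262))
press (array([ 0.58759399, -0.23706573,  0.01529544]), np.float64(0.013880627847971618))
tray_plate (array([ 0.49015659, -0.22894957,  0.0708604 ]), np.float64(0.0012747010378937925))
drive_box (array([0.58175062, 0.23818168, 0.0016506 ]), np.float64(0.005093193570722337))
```

View pics/a.png

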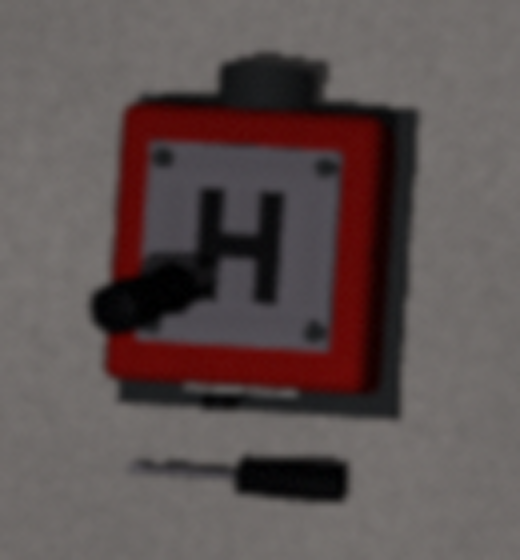

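View pics/b.png

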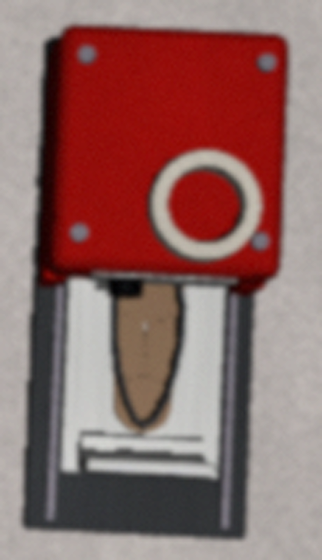

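View pics/c.png

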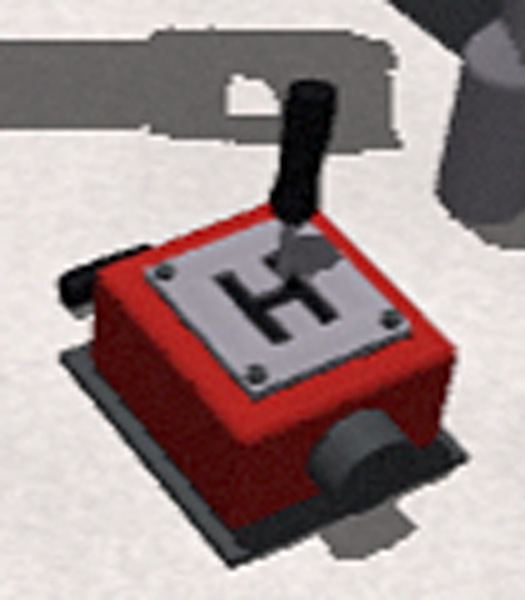

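```bash
python3 - <<'E'
from h import *
A=lambda p,z:at_z("top",(p[1]/4+170,p[0]/4+160),z)[:2]
B=lambda p,z:at_z("top",(p[1]/2.8+95,p[0]/2.8+365),z)[:2]
C=lambda p,z:at_z("scene",(p[1]/5+160,p[0]/5+345),z)[:2]
ang=lambda v:np.arctan2(v[1],v[0])
TL,TR,BR=[A(p,.103) for p in [(162,157),(326,167),(314,331)]]
print("gate centre top",(TL+BR)/2,"lane",ang(TR-BR),"cross",ang(TL-TR)-np.pi/2, np.linalg.norm(TR-BR),np.linalg.norm(TL-TR))
print("H centre",A((243,246),.103))
r,t,l=[C(p,.103) for p in [(391,319),(256,374),(165,272)]]
# scene: near-cam corner (256,374) = far right; (391,319)= far left ; (165,272)= near right
print("scene gate", (r+l)/2,"lane",ang(t-l),"cross",ang(r-t)-np.pi/2,"H",C((278,298),.103))
a,b,c,d=[B(p,.145) for p in [(87,54),(267,62),(79,232),(260,241)]]
print("head",(a+b+c+d)/4,ang(a-c),ang(b-d),ang(a-b)-np.pi/2)
print("bed near corners",B((25,525),.025),B((243,536),.025))
print("plate top edge near?",B((80,460),.1),B((212,466),.1), "far",B((80,434),.1),B((205,440),.1))
for c in("top","scene"):
    im=env.get_image(c)
    for n in["tray_plate","shift_grip","screwdriver","insole_pile","flask","tape_roll","hammer"]:
        for x in env.tip_of(c,n)[:2]: 
            z={"tray_plate":.075,"shift_grip":.185,"tape_roll":.145}.get(n,0)
            print(c,n,x["point"],round(x["conf"],2),np.round(at_z(c,x["point"],z),3))
s=cv2.imread("pics/scene0.png")
cv2.imwrite("pics/d.png",cv2.convertScaleAbs(cv2.resize(s[250:380,205:315],None,fx=4.5,fy=4.5,interpolation=cv2.INTER_CUBIC),alpha=1.4))
E
```

```text
gate centre top [0.57544536 0.24626835] lane -0.07768653229821239 cross -0.07413267132238954 0.09888181982254143 0.09908660509403874
H centre [0.57408504 0.24316274]
scene gate [0.57642701 0.24954337] lane -0.07587448694129229 cross -0.08639135019259991 H [0.57873976 0.24867143]
head [ 0.76170775 -0.24809948] -0.06280513523534902 -0.0627026191952166 -0.05963825613714269
bed near corners [ 0.44571913 -0.12859527] [ 0.43348444 -0.32448826]
plate top edge near? [ 0.50228191 -0.17068953] [ 0.49576015 -0.2833026 ] far [ 0.52453512 -0.1710966 ] [ 0.51806257 -0.27782417]
top tray_plate [264.1, 415.1] 0.89 [ 0.49  -0.226  0.075]
top shift_grip [247.2, 195.6] 0.63 [0.533 0.284 0.185]
top screwdriver [286.4, 219.7] 0.63 [0.44  0.266 0.   ]
top screwdriver [171.2, 436.2] 0.48 [ 0.731 -0.297  0.   ]
top insole_pile [318.3, 319.1] 0.63 [0.355 0.011 0.   ]
top flask [265.3, 125.5] 0.77 [0.497 0.51  0.   ]
top flask [247.6, 194.4] 0.17 [0.541 0.331 0.   ]
top tape_roll [170.9, 437.5] 0.84 [ 0.706 -0.272  0.145]
top hammer [252.7, 527.3] 0.56 [ 0.517 -0.526  0.   ]
scene tray_plate [271.5, 248.9] 0.6 [ 0.487 -0.227  0.075]
scene shift_grip [191.5, 405.1] 0.7 [0.552 0.275 0.185]
scene screwdriver [213.3, 375.1] 0.58 [0.432 0.271 0.   ]
scene screwdriver [200.5, 443.7] 0.17 [0.512 0.511 0.   ]
scene insole_pile [188.6, 405.4] 0.66 [0.389 0.44  0.   ]
scene insole_pile [230.1, 298.5] 0.57 [0.358 0.009 0.   ]
scene flask [199.2, 439.7] 0.75 [0.499 0.504 0.   ]
scene flask [240.7, 398.7] 0.26 [0.576 0.258 0.   ]
scene tape_roll [321.1, 269.7] 0.59 [ 0.71  -0.269  0.145]
scene hammer [341.0, 157.4] 0.55 [ 0.511 -0.525  0.   ]
```

View pics/d.png

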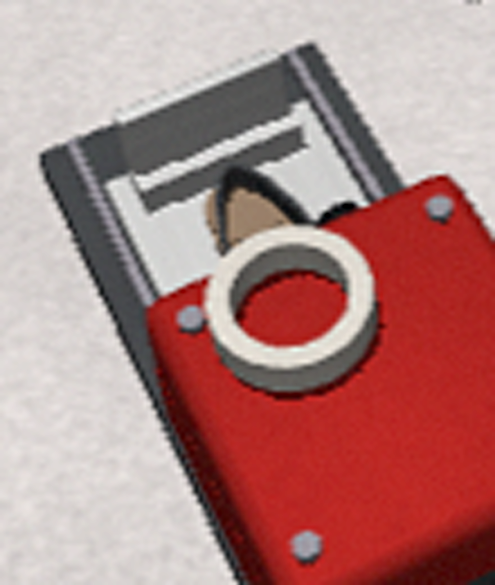

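Call:
move_arm(moves=[[-483,-564,0,-0.396],[-483,-564,0,-0.396],[-483,-564,0,-0.396],[-483,-564,0,-0.396],[-483,-564,0,-0.396],[-483,-564,0,-0.396],[-483,-564,0,-0.396],[-483,-564,0,-0.396],[-483,-564,0,-0.396],[-483,-564,0,-0.396],[-483,-564,0,-0.396],[-483,-564,0,-0.396],[-483,-564,0,-0.396],[-483,-564,0,-0.396],[-483,-564,0,-0.396],[-483,-564,0,-0.396],[-483,-564,0,-0.396],[-483,-564,0,-0.396],[-483,-564,0,-0.396],[-483,-564,0,-0.396]], grip=1)

```text
time_s: 3.4
position: [0.4268, -0.2256, 0.2317]
tool_rot: [[-0.998, 0.062, 0.0], [0.062, 0.998, -0.0], [-0.0, -0.0, -1.0]]
ft_force: [0.2, 0.4, 0.1]
grip_width: -0.0001
```

```bash
python3 - <<'E'
from h import *
s=env.observe();print(s["time_s"],s["position"],s["tool_rot"],s["q"],s["grip_width"])
for c in("top","wrist"):
    im=env.get_image(c);cv2.imwrite(f"pics/{c}1.png",im[:,:,::-1])
    for x in env.tip_of(c,"tray_plate")[:2]:print(c,x,at_z(c,x["point"],.075))
E
```

```text
3.4 [ 0.42683822 -0.22559423  0.23166815] [[-9.98105842e-01  6.15186739e-02  4.25123458e-04]
 [ 6.15185294e-02  9.98105882e-01 -3.45178950e-04]
 [-4.45553175e-04 -3.18372157e-04 -9.99999850e-01]] [-4.19444102e+01  1.50240266e+01  8.45084041e+01  1.59287631e-03
  8.04362328e+01 -1.28417691e+02] -0.00011476764607509027
top {'point': [263.8, 414.2], 'conf': 0.56} [ 0.4911224  -0.22356139  0.075     ]
wrist {'point': [286.6, 325.5], 'conf': 0.61} [ 0.48974573 -0.22556343  0.075     ]
```

View pics/wrist1.png

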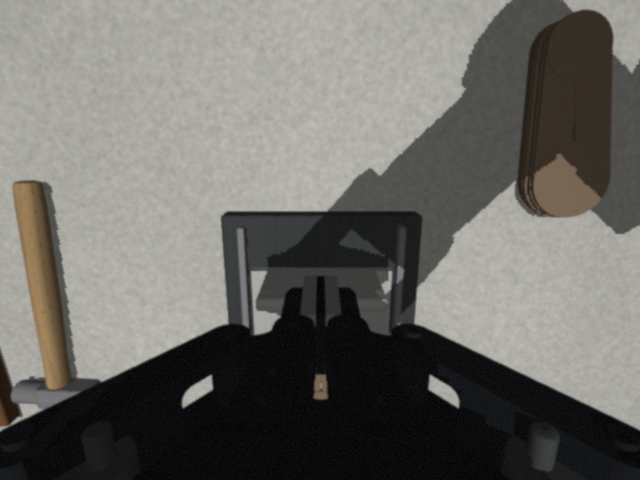

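The wrist view shows the press bed at (320,270) with the push plate around row 290. The fingers are centred on it and still short of it. Next I go down.

Call:
move_arm(moves=[[0,0,50,0],[0,0,100,0],[0,0,140,0],[0,0,169,0],[0,0,169,0],[-10,0,169,0],[-20,0,169,0],[-30,0,169,0],[-30,0,169,0]])

```text
time_s: 4.5
position: [0.4587, -0.2288, 0.0634]
tool_rot: [[-0.998, 0.062, 0.003], [0.062, 0.998, -0.002], [-0.003, -0.002, -1.0]]
ft_force: [-0.4, -0.9, 0.3]
grip_width: -0.0002
```

```bash
python3 - <<'E'
from h import *
for c in("top","scene"):
    im=env.get_image(c);im=im[95:295,365:480] if c=="top" else im[250:380,205:315]
    cv2.imwrite(f"pics/{c}2.png",cv2.convertScaleAbs(cv2.resize(im[:,:,::-1],None,fx=3,fy=3,interpolation=cv2.INTER_CUBIC),alpha=1.5))
E
python3 -c "
import cv2,numpy as np
a=cv2.imread('pics/top2.png');b=cv2.imread('pics/scene2.png');o=np.zeros((600,700,3),'u1');o[:a.shape[0],:a.shape[1]]=a;o[:b.shape[0],350:350+b.shape[1]]=b;cv2.imwrite('pics/m2.png',o)"
```

```text
(no output)
```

View pics/m2.png

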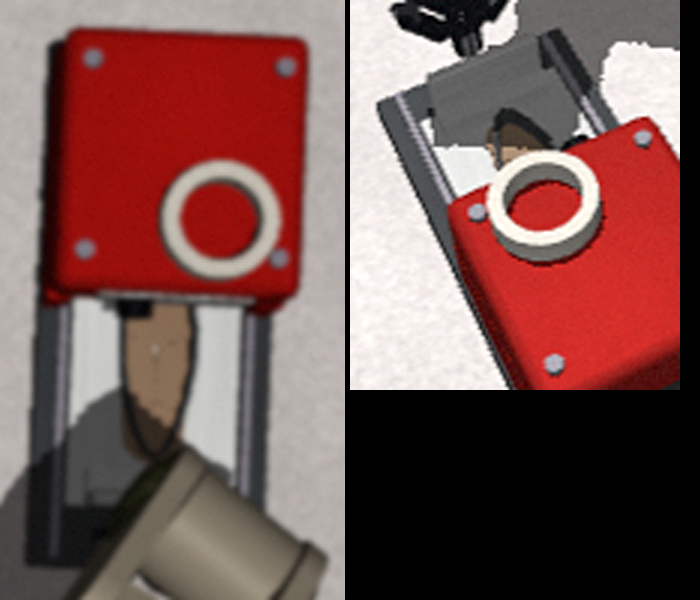

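The fingers hang behind the plate with no contact force yet. I start pushing along the press's x.

Call:
move_arm(moves=[[-8,0,0,0],[-16,0,0,0],[-24,0,0,0],[-32,0,0,0],[-40,0,0,0],[-48,0,0,0],[-56,0,0,0],[-64,0,0,0],[-72,0,0,0],[-80,0,0,0],[-88,0,0,0],[-96,0,0,0]])

```text
time_s: 5.8
position: [0.5532, -0.2344, 0.0623]
tool_rot: [[-0.998, 0.063, -0.0], [0.063, 0.998, 0.0], [0.0, 0.0, -1.0]]
ft_force: [-3.1, -0.4, 2.7]
grip_width: -0.0001
```

Call:
move_arm(moves=[[-4,0,0,0],[-8,0,0,0],[-12,0,0,0]])

```text
time_s: 6.1
position: [0.5647, -0.2351, 0.0622]
tool_rot: [[-0.998, 0.063, -0.0], [0.063, 0.998, 0.0], [0.0, 0.0, -1.0]]
ft_force: [-4.4, -0.8, 1.5]
grip_width: 0.0001
```

Call:
move_arm(moves=[[-2,0,0,0],[-4,0,0,0],[-6,0,0,0]])

```text
time_s: 6.4
position: [0.5706, -0.2355, 0.0623]
tool_rot: [[-0.998, 0.063, -0.0], [0.063, 0.998, 0.0], [0.0, 0.0, -1.0]]
ft_force: [-3.2, 0.4, 0.8]
grip_width: -0.0002
```

Call:
move_arm(moves=[[-2,0,0,0],[-4,0,0,0]])

```text
time_s: 6.6
position: [0.5746, -0.2357, 0.0622]
tool_rot: [[-0.998, 0.063, -0.0], [0.063, 0.998, 0.0], [0.0, 0.0, -1.0]]
ft_force: [-3.5, -0.1, 1.6]
grip_width: -0.0002
```

Call:
move_arm(moves=[[-1,0,0,0],[-2,0,0,0]])

```text
time_s: 6.8
position: [0.5754, -0.2357, 0.0623]
tool_rot: [[-0.998, 0.063, -0.003], [0.063, 0.998, 0.001], [0.003, 0.0, -1.0]]
ft_force: [-13.6, 1.4, 5.0]
grip_width: -0.0
```

Call:
move_arm(moves=[[-1,0,0,0],[-2,0,0,0]])

```text
time_s: 7.0
position: [0.5754, -0.2357, 0.0623]
tool_rot: [[-0.998, 0.063, -0.008], [0.063, 0.998, 0.002], [0.008, 0.001, -1.0]]
ft_force: [-24.8, 0.3, 11.7]
grip_width: -0.0001
```

The force rose to 25 N with the TCP stalled, and the plate face is at about x=0.586, so the tray is at its stop. I back off and lift.

Call:
move_arm(moves=[[10,0,0,0],[40,0,0,0],[80,0,0,0],[100,0,-40,0],[110,0,-90,0],[110,0,-140,0],[110,0,-190,0],[110,0,-220,0],[110,0,-220,0]])

```text
time_s: 7.9
position: [0.4702, -0.2299, 0.2871]
tool_rot: [[-0.998, 0.062, 0.009], [0.062, 0.998, -0.006], [-0.009, -0.006, -1.0]]
ft_force: [-0.6, -0.5, -0.0]
grip_width: -0.0
```

```bash
python3 - <<'E'
from h import *
for c in("top","scene"):
    im=env.get_image(c);cv2.imwrite(f"pics/{c}3.png",im[:,:,::-1])
    for n in("tray_plate","shift_grip","gate"):
      for x in env.tip_of(c,n)[:2]:print(c,n,x,at_z(c,x["point"],{"tray_plate":.075,"shift_grip":.18,"gate":.103}[n]))
E
```

```text
top tray_plate {'point': [223.7, 415.2], 'conf': 0.67} [ 0.58912425 -0.22797693  0.075     ]
top shift_grip {'point': [244.5, 197.4], 'conf': 0.61} [0.53974036 0.28130505 0.18      ]
top gate {'point': [229.2, 217.5], 'conf': 0.67} [0.57972451 0.25096806 0.103     ]
top gate {'point': [269.5, 126.1], 'conf': 0.26} [0.48567583 0.47072438 0.103     ]
scene tray_plate {'point': [295.6, 259.6], 'conf': 0.64} [ 0.5793771  -0.23936892  0.075     ]
scene shift_grip {'point': [190.5, 405.2], 'conf': 0.87} [0.54497699 0.28270843 0.18      ]
scene gate {'point': [219.9, 397.4], 'conf': 0.85} [0.57442913 0.23965875 0.103     ]
```

View pics/scene3.png

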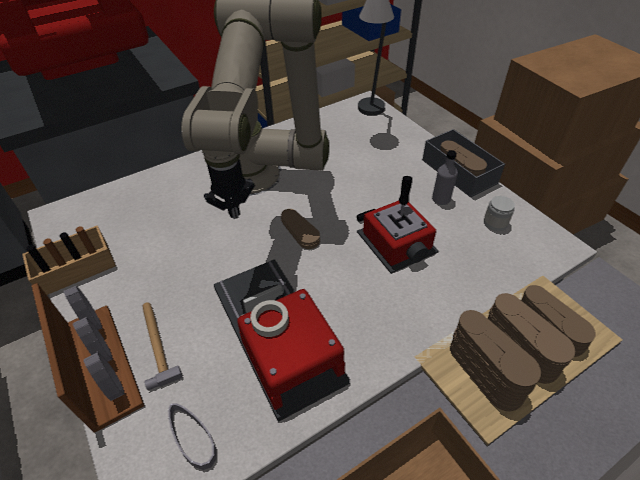

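The tray plate sits at the head in both views and the networks put it at x≈0.58. The lever is still back-left, at (405,190) in the scene view. I move behind the lever and stay high.

Call:
move_arm(moves=[[34,520,0,0.015],[34,520,0,0.015],[34,520,0,0.015],[34,520,0,0.015],[34,520,0,0.015],[34,520,0,0.015],[34,520,0,0.015],[34,520,0,0.015],[34,520,0,0.015],[34,520,0,0.015],[34,520,0,0.015],[34,520,0,0.015],[34,520,0,0.015],[34,520,0,0.015],[34,520,0,0.015]])

```text
time_s: 9.8
position: [0.4677, 0.2909, 0.2824]
tool_rot: [[-0.997, 0.079, 0.0], [0.079, 0.997, -0.0], [-0.0, -0.0, -1.0]]
ft_force: [-0.1, -0.4, 0.3]
grip_width: 0.0001
```

```bash
python3 - <<'E'
from h import *
print(env.observe()["position"])
c="wrist"
im=env.get_image(c);cv2.imwrite(f"pics/{c}4.png",im[:,:,::-1])
for n in("shift_grip","gate"):
  for x in env.tip_of(c,n)[:2]:print(c,n,x,at_z(c,x["point"],{"tray_plate":.075,"shift_grip":.185,"gate":.103}[n]))
print(proj(c,[.5755,.2455,.103]))
E
```

```text
[0.46772847 0.29090873 0.28243   ]
wrist shift_grip {'point': [124.5, 60.9], 'conf': 0.41} [0.38129747 0.13305232 0.185     ]
wrist gate {'point': [321.8, 284.3], 'conf': 0.83} [0.57459217 0.24727074 0.103     ]
[322.75624846 282.60626348]
```

View pics/wrist4.png

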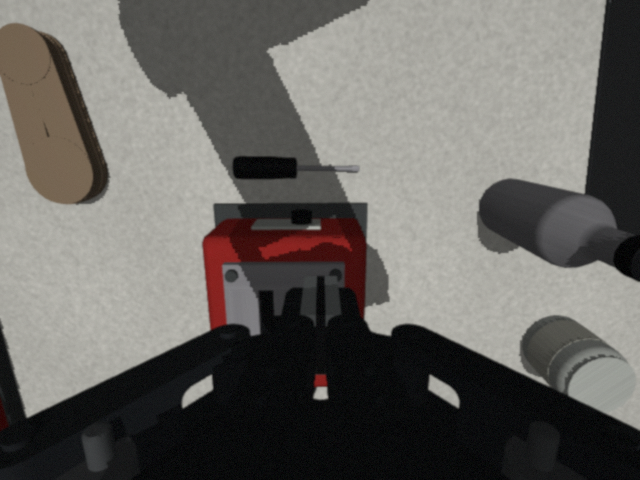

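```bash
python3 - <<'E'
from h import *
a=at_z("wrist",(274,231),.104)[:2];b=at_z("wrist",(273,335),.104)[:2]
print(a,b); y=(b-a)/np.linalg.norm(b-a);x=np.array([y[1],-y[0]]);print(np.arctan2(x[1],x[0]),(a+b)/2+.0495*x)
E
```

```text
[0.52030693 0.20248146] [0.52700174 0.30044195]
-0.0682357984225517 [0.57303914 0.24808665]
```

The wrist view shows the gate plate's near screws at (231,274) and (335,273). They put the gate at (0.5745, 0.247) with heading −0.07 rad, which agrees with the other cameras. Next I descend behind the lever and push it forward to just short of neutral.

Call:
move_arm(moves=[[0,0,50,0],[0,0,100,0],[0,0,117,0],[0,0,117,0],[-10,0,117,0],[-20,0,117,0],[-28,0,117,0],[-36,0,117,0],[-44,0,117,0],[-52,0,117,0],[-58,0,117,0],[-64,0,117,0],[-70,0,117,0],[-76,0,117,0],[-78,0,117,0],[-78,0,117,0]])

```text
time_s: 11.55
position: [0.5455, 0.2858, 0.1652]
tool_rot: [[-0.997, 0.078, -0.0], [0.078, 0.997, -0.0], [-0.0, -0.0, -1.0]]
ft_force: [-0.9, 0.4, 0.4]
grip_width: 0.0001
```

```bash
python3 - <<'E'
from h import *
s=env.observe();r=s["position"][:2]-[.5745,.247];h=-.074;print(r@[np.cos(h),np.sin(h)],r@[-np.sin(h),np.cos(h)],s["position"][2])
o=[]
for c in("scene",):
    im=env.get_image(c)
    for n in("shift_grip",):
      for x in env.tip_of(c,n)[:2]:
        p=at_z(c,x["point"],.186);r=p[:2]-[.5745,.247];print(c,n,x,p,r@[np.cos(h),np.sin(h)],r@[-np.sin(h),np.cos(h)])
    cv2.imwrite("pics/s5.png",cv2.convertScaleAbs(cv2.resize(im[150:270,345:450,::-1],None,fx=5,fy=5,interpolation=cv2.INTER_CUBIC),alpha=1.5))
E
```

```text
-0.031817885867596235 0.03656631130855297 0.1651944400086419
scene shift_grip {'point': [195.1, 410.4], 'conf': 0.69} [0.57437052 0.27734426 0.186     ] -0.0023725526160780523 0.030251646318041576
scene shift_grip {'point': [242.4, 396.3], 'conf': 0.66} [0.70063181 0.12318756 0.186     ] 0.13494037528338393 -0.11414835600897887
```

View pics/s5.png

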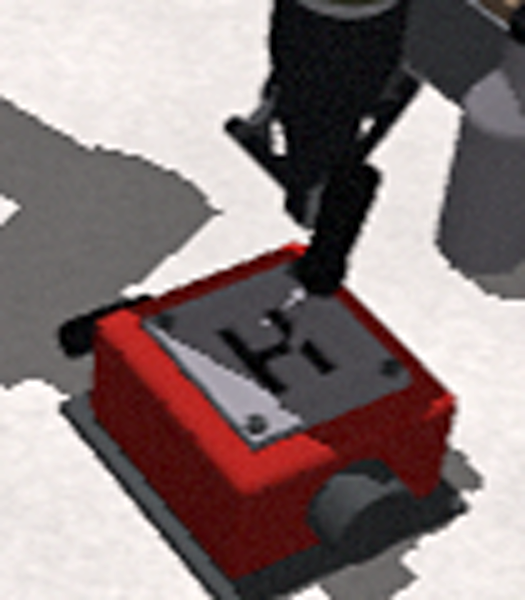

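The rod is almost at the cross slot, at about (290,300) in the crop. I nudge it 5 mm further and compare it with the projected neutral lever.

Call:
move_arm(moves=[[-2,0,0,0],[-4,0,0,0],[-5,0,0,0],[-5,0,0,0]])

```text
time_s: 12.05
position: [0.5503, 0.2856, 0.1654]
tool_rot: [[-0.997, 0.078, 0.0], [0.078, 0.997, 0.0], [-0.0, 0.0, -1.0]]
ft_force: [-1.8, -0.3, 0.8]
grip_width: -0.0
```

```bash
cat >> h.py <<'E'
G=np.array([.5745,.247]);H=-.074
def lever(cross,shift,L):
    # box frame: cross about x (positive -> -y), shift about tilted y
    v=np.array([np.sin(shift),0,np.cos(shift)])*L
    c,s=np.cos(cross),np.sin(cross)
    v=np.array([v[0],-v[2]*s,v[2]*c])
    ch,sh=np.cos(H),np.sin(H)
    return np.array([G[0]+ch*v[0]-sh*v[1],G[1]+sh*v[0]+ch*v[1],.02+v[2]])
def draw(c,roi,k,cross,shifts,fn):
    im=env.get_image(c)[:,:,::-1];r0,r1,c0,c1=roi
    o=cv2.convertScaleAbs(cv2.resize(im[r0:r1,c0:c1],None,fx=k,fy=k,interpolation=cv2.INTER_CUBIC),alpha=1.7,beta=15)
    for sh,col in zip(shifts,[(0,255,0),(0,255,255),(255,0,255)]):
        pts=[((proj(c,lever(cross,sh,L))-[r0,c0]+.5)*k)[::-1].astype(int) for L in(85,120,170,212)] if 0 else [((proj(c,lever(cross,sh,L/1000))-[r0,c0]+.5)*k)[::-1].astype(int) for L in(85,122,170,212)]
        for a,b in zip(pts,pts[1:]): cv2.line(o,tuple(map(int,a)),tuple(map(int,b)),col,1)
    cv2.imwrite(fn,o)
E
python3 - <<'E'
from h import *
print(env.observe()["position"],env.observe()["ft_force"])
draw("scene",(150,270,345,450),5,-.22,[0,-.06,.06],"pics/s6.png")
E
```

```text
[0.55033507 0.28555393 0.16536605] [-1.83838467 -0.29100263  0.80512712]
```

View pics/s6.png

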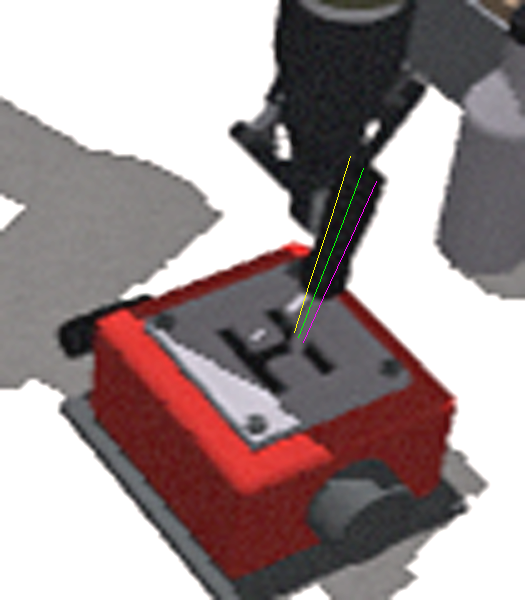

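The grip's axis runs along the green neutral line, within about 0.02 rad. I go around to the lever's left side.

Call:
move_arm(moves=[[15,0,0,0],[35,10,-3,0],[35,45,-3,0],[35,66,-3,0],[10,66,-3,0],[-15,66,-3,0],[-27,66,-3,0],[-27,66,-3,0]])

```text
time_s: 12.9
position: [0.5827, 0.3496, 0.168]
tool_rot: [[-0.997, 0.078, 0.0], [0.078, 0.997, 0.0], [-0.0, 0.0, -1.0]]
ft_force: [0.0, -0.3, 0.7]
grip_width: 0.0
```

```bash
python3 - <<'E'
from h import *
s=env.observe();print(s["position"],s["ft_force"])
draw("scene",(150,270,345,450),5,-.22,[0,-.06,.06],"pics/s7.png")
c="top";draw("top",(170,310,160,290),4,-.22,[0,-.06,.06],"pics/t7.png")
E
```

```text
[0.582695   0.34963947 0.1680137 ] [ 0.03579335 -0.30638006  0.7325152 ]
```

View pics/s7.png

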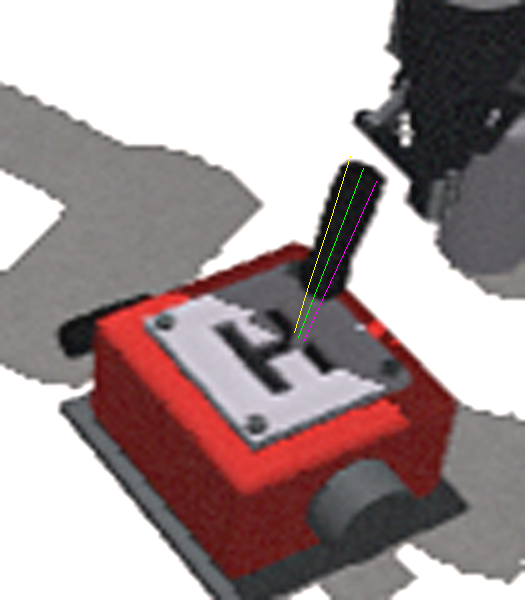

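View pics/t7.png

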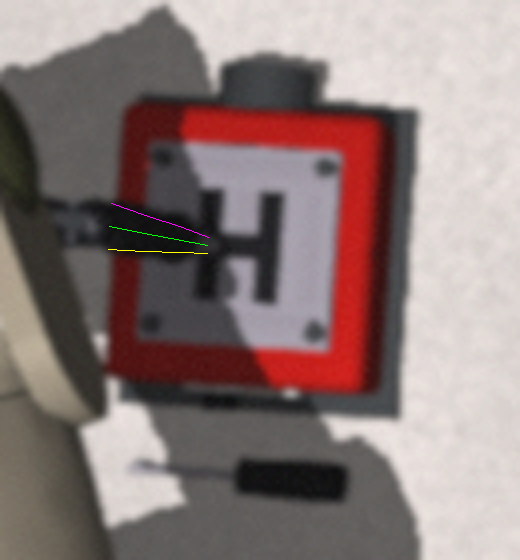

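Both views show the lever on the green neutral line. I push it across to the right.

Call:
move_arm(moves=[[0,-10,0,0],[0,-20,0,0],[0,-28,0,0],[0,-36,0,0],[0,-42,0,0],[0,-48,0,0]])

```text
time_s: 13.6
position: [0.5785, 0.3008, 0.1694]
tool_rot: [[-0.997, 0.078, 0.002], [0.078, 0.997, 0.001], [-0.002, 0.001, -1.0]]
ft_force: [0.7, 2.0, 5.4]
grip_width: 0.0003
```

Call:
move_arm(moves=[[0,-4,0,0],[0,-8,0,0],[0,-12,0,0]])

```text
time_s: 13.9
position: [0.5775, 0.2891, 0.1682]
tool_rot: [[-0.997, 0.078, -0.0], [0.078, 0.997, -0.0], [0.0, -0.0, -1.0]]
ft_force: [0.6, 0.8, 3.7]
grip_width: 0.0
```

Call:
move_arm(moves=[[0,-4,0,0],[0,-8,0,0],[0,-12,0,0]])

```text
time_s: 14.2
position: [0.5765, 0.2771, 0.168]
tool_rot: [[-0.997, 0.078, -0.001], [0.078, 0.997, -0.0], [0.001, -0.0, -1.0]]
ft_force: [0.7, 1.4, 1.4]
grip_width: -0.0
```

Call:
move_arm(moves=[[0,-5,0,0],[0,-10,0,0],[0,-15,0,0],[0,-20,0,0]])

```text
time_s: 14.6
position: [0.575, 0.2571, 0.1681]
tool_rot: [[-0.997, 0.078, -0.0], [0.078, 0.997, -0.0], [0.0, -0.0, -1.0]]
ft_force: [1.5, 1.9, 0.3]
grip_width: 0.0002
```

Call:
move_arm(moves=[[0,-4,0,0],[0,-8,0,0],[0,-10,0,0]])

```text
time_s: 14.9
position: [0.5743, 0.2471, 0.1684]
tool_rot: [[-0.997, 0.078, -0.0], [0.078, 0.997, -0.0], [0.0, -0.0, -1.0]]
ft_force: [0.7, 1.0, 0.7]
grip_width: 0.0
```

```bash
python3 - <<'E'
from h import *
s=env.observe();print(s["position"],s["ft_force"])
draw("scene",(150,270,345,450),5,.22,[0,-.06,.06],"pics/s8.png")
E
```

```text
[0.57430496 0.24713663 0.16835233] [0.69773683 1.01100029 0.6771413 ]
```

View pics/s8.png

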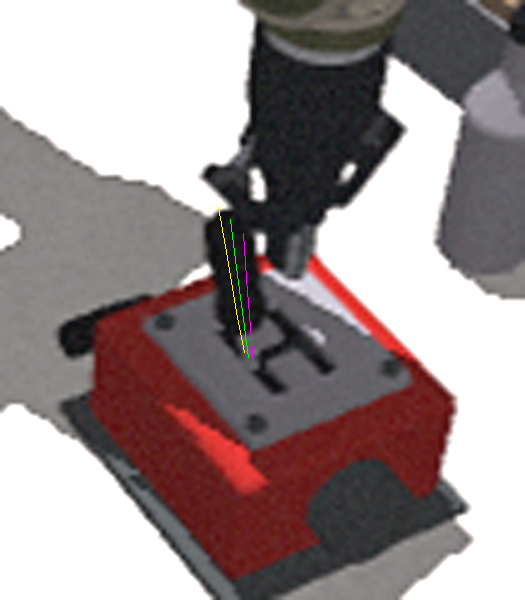

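Call:
move_arm(moves=[[0,-2,0,0],[0,-4,0,0]])

```text
time_s: 15.15
position: [0.574, 0.2437, 0.1684]
tool_rot: [[-0.997, 0.077, 0.0], [0.077, 0.997, 0.0], [-0.0, 0.0, -1.0]]
ft_force: [1.0, 2.8, 0.4]
grip_width: -0.0001
```

Call:
move_arm(moves=[[0,-2,0,0],[0,-4,0,0]])

```text
time_s: 15.35
position: [0.5737, 0.2398, 0.1684]
tool_rot: [[-0.997, 0.077, 0.0], [0.077, 0.997, 0.001], [-0.0, 0.001, -1.0]]
ft_force: [0.3, 4.5, 1.2]
grip_width: -0.0
```

Call:
move_arm(moves=[[0,-2,0,0],[0,-3,0,0]])

```text
time_s: 15.55
position: [0.5735, 0.237, 0.1683]
tool_rot: [[-0.997, 0.077, 0.0], [0.077, 0.997, 0.001], [-0.0, 0.001, -1.0]]
ft_force: [1.8, 7.7, 0.1]
grip_width: 0.0001
```

```bash
python3 - <<'E'
from h import *
s=env.observe();print(s["position"],s["ft_force"])
draw("scene",(150,270,345,450),5,.22,[0,-.06,.06],"pics/s9.png")
E
```

```text
[0.57346224 0.23696515 0.16834651] [1.7829006  7.68755698 0.06388323]
```

View pics/s9.png

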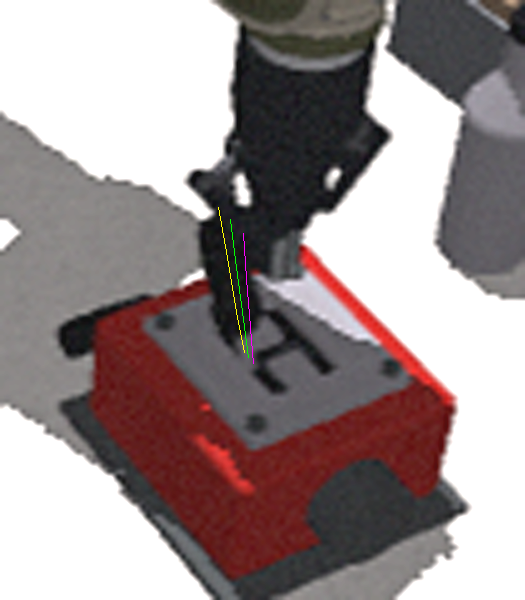

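The force is up to 7.7 N, so the lever is against the right-lane stop and still in neutral. I retreat left, go round behind, and push it forward in the right lane.

Call:
move_arm(moves=[[0,10,0,0],[0,25,0,0],[30,25,0,0],[65,25,0,0],[75,10,0,0],[75,-15,0,0],[75,-27,0,0],[75,-27,0,0]])

```text
time_s: 16.4
position: [0.4968, 0.2149, 0.1683]
tool_rot: [[-0.997, 0.079, -0.0], [0.079, 0.997, -0.0], [0.0, -0.0, -1.0]]
ft_force: [0.4, 0.7, -0.3]
grip_width: 0.0001
```

```bash
python3 - <<'E'
from h import *
s=env.observe();print(s["position"],s["ft_force"])
draw("scene",(150,270,345,450),5,.22,[0,-.06,.06],"pics/s10.png")
E
```

```text
[0.4968378  0.21488528 0.16831555] [ 0.42097924  0.68915906 -0.28963684]
```

View pics/s10.png

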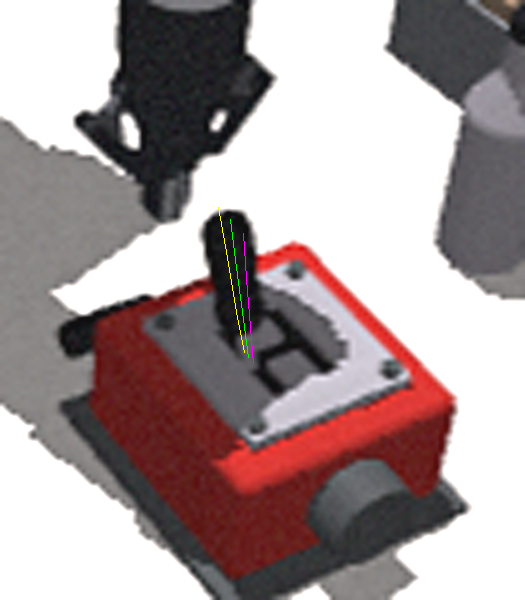

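The lever stands in the right lane at neutral with the gripper behind it. I push forward.

Call:
move_arm(moves=[[-12,0,0,0],[-24,0,0,0],[-36,0,0,0],[-46,0,0,0],[-54,0,0,0],[-62,0,0,0],[-70,0,0,0],[-76,0,0,0],[-82,0,0,0],[-86,0,0,0]])

```text
time_s: 17.45
position: [0.5827, 0.2088, 0.1681]
tool_rot: [[-0.997, 0.078, -0.0], [0.078, 0.997, -0.0], [0.0, -0.0, -1.0]]
ft_force: [-2.2, 1.2, -1.5]
grip_width: 0.0003
```

Call:
move_arm(moves=[[-3,0,0,0],[-6,0,0,0],[-8,0,0,0]])

```text
time_s: 17.75
position: [0.5905, 0.2082, 0.1684]
tool_rot: [[-0.997, 0.078, 0.0], [0.078, 0.997, -0.0], [-0.0, -0.0, -1.0]]
ft_force: [-2.1, -0.3, -1.1]
grip_width: 0.0003
```

Call:
move_arm(moves=[[-2,0,0,0],[-4,0,0,0]])

```text
time_s: 17.95
position: [0.5944, 0.2079, 0.1684]
tool_rot: [[-0.997, 0.078, 0.0], [0.078, 0.997, -0.0], [-0.0, -0.0, -1.0]]
ft_force: [-2.2, 0.3, -0.5]
grip_width: -0.0001
```

Call:
move_arm(moves=[[-1,0,0,0],[-3,0,0,0]])

```text
time_s: 18.15
position: [0.5973, 0.2077, 0.1684]
tool_rot: [[-0.997, 0.078, -0.0], [0.078, 0.997, -0.0], [0.0, -0.0, -1.0]]
ft_force: [-1.9, 0.5, -0.4]
grip_width: -0.0002
```

Call:
move_arm(moves=[[-1,0,0,0],[-3,0,0,0]])

```text
time_s: 18.35
position: [0.6003, 0.2074, 0.1684]
tool_rot: [[-0.997, 0.078, 0.0], [0.078, 0.997, -0.0], [-0.0, -0.0, -1.0]]
ft_force: [-2.2, 0.4, 0.2]
grip_width: 0.0003
```

Call:
move_arm(moves=[[-1,0,0,0],[-2,0,0,0]])

```text
time_s: 18.55
position: [0.6021, 0.2073, 0.1682]
tool_rot: [[-0.997, 0.078, -0.001], [0.078, 0.997, 0.0], [0.001, -0.0, -1.0]]
ft_force: [-3.4, 1.0, -0.8]
grip_width: 0.0001
```

Call:
move_arm(moves=[[-1,0,0,0],[-2,0,0,0]])

```text
time_s: 18.75
position: [0.6038, 0.2072, 0.168]
tool_rot: [[-0.997, 0.078, -0.002], [0.078, 0.997, 0.0], [0.001, -0.0, -1.0]]
ft_force: [-6.2, 1.0, -3.0]
grip_width: 0.0001
```

Call:
move_arm(moves=[[-1,0,0,0],[-1,0,0,0]])

```text
time_s: 18.95
position: [0.6047, 0.2071, 0.168]
tool_rot: [[-0.997, 0.078, -0.002], [0.078, 0.997, -0.0], [0.002, -0.0, -1.0]]
ft_force: [-5.9, 0.7, -1.1]
grip_width: 0.0002
```

```bash
python3 - <<'E'
from h import *
draw("scene",(150,270,345,450),5,.22,[.32,.26,.2],"pics/s11.png")
E
```

```text
(no output)
```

View pics/s11.png

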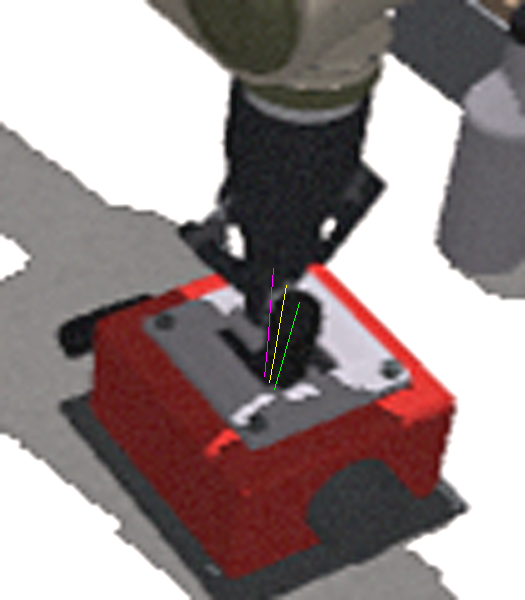

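Call:
move_arm(moves=[[-1,0,0,0],[-2,0,0,0]])

```text
time_s: 19.2
position: [0.6062, 0.207, 0.1678]
tool_rot: [[-0.997, 0.077, -0.003], [0.077, 0.997, -0.0], [0.003, -0.0, -1.0]]
ft_force: [-7.9, 1.7, -2.6]
grip_width: -0.0002
```

Call:
move_arm(moves=[[15,0,0,0],[55,0,0,0],[100,0,0,0],[120,0,-40,0],[150,0,-90,0],[170,0,-110,0],[170,0,-110,0],[170,0,-110,0]])

```text
time_s: 20.0
position: [0.4383, 0.2201, 0.279]
tool_rot: [[-0.997, 0.078, 0.003], [0.078, 0.997, 0.0], [-0.003, 0.001, -1.0]]
ft_force: [0.7, 1.0, -0.8]
grip_width: -0.0002
```

```bash
python3 - <<'E'
from h import *
s=env.observe();print(s["time_s"],s["position"],s["ft_force"])
draw("scene",(150,270,345,450),5,.22,[.32,.26,.2],"pics/s12.png")
draw("top",(170,310,160,290),4,.22,[.32,.26,.2],"pics/t12.png")
for c in("top","scene"):
    im=env.get_image(c);cv2.imwrite(f"pics/{c}13.png",im[:,:,::-1])
    for n in("tray_plate","shift_grip"):
      for x in env.tip_of(c,n)[:2]:print(c,n,x,at_z(c,x["point"],{"tray_plate":.075,"shift_grip":.177}[n]))
print(lever(.22,.32,.17),lever(.22,.26,.17))
E
```

```text
20.0 [0.43833162 0.22011017 0.27904663] [ 0.65228     1.01087661 -0.76635011]
top tray_plate {'point': [223.2, 417.7], 'conf': 0.56} [ 0.59027204 -0.23410986  0.075     ]
top tray_plate {'point': [252.6, 527.0], 'conf': 0.17} [ 0.51500806 -0.49854502  0.075     ]
top shift_grip {'point': [207.1, 232.4], 'conf': 0.83} [0.62406766 0.20215524 0.177     ]
scene tray_plate {'point': [295.2, 261.8], 'conf': 0.7} [ 0.58144675 -0.23368223  0.075     ]
scene tray_plate {'point': [200.5, 442.3], 'conf': 0.6} [0.56320547 0.43966567 0.075     ]
scene shift_grip {'point': [216.5, 401.2], 'conf': 0.67} [0.62367216 0.20379665 0.177     ]
[0.62522638 0.20792702 0.17748059] [0.61543345 0.20801486 0.18032658]
```

View pics/s12.png

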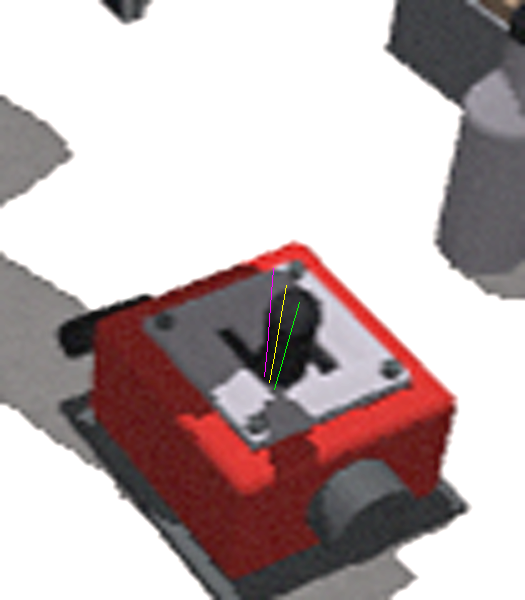

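View pics/t12.png

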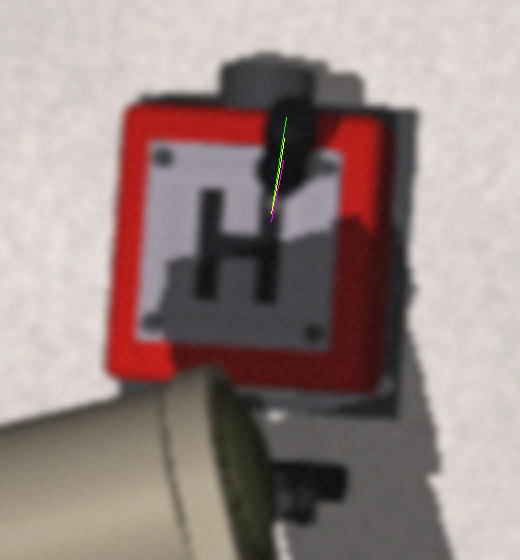

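View pics/top13.png

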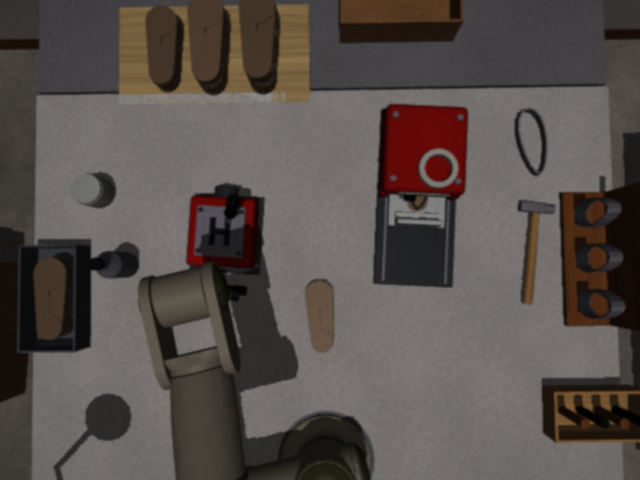

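The top view shows the lever in the far right slot at (232,207), on the projected full-forward line. The tray is home at (418,220), the bystanders are where they started, and the gripper is clear. I hand it in.

```bash
python3 -c "
from rig import env
print(env.observe()['qvel']);print(env.close_job())"
```

```text
[ 0.13716957 -0.28637192 -0.12330312 -0.06466743  0.00164292  0.03128473]
the job is handed in; nothing more can be done
None
```

I finished both steps in order and handed the job in at about 20 s of the 72 s allowed. No verdict is reported, so the result rests on my own checks.

1. **Tray:** I pushed it with shut fingers until it stopped at about 25 N. The plate face was then at x≈0.586; the home position I had worked out was 0.587. After that I backed off.
2. **Lever:** With the same shut fingers I pushed it from the near left slot to neutral, then across to the right-lane stop (7.7 N), then forward in the right lane until the force rose to about 8 N.

**Last checks:**
- **Lever:** Both cameras put the grip at about (0.624, 0.203). The fully forward position I had worked out is (0.625, 0.208), so the lever is essentially at its stop in the right lane. The 1–5 mm sideways difference is toward the right, the safe side.
- **Tray:** The networks put the plate at x≈0.581 in the scene view and x≈0.590 in the top view. They disagree by more than the 5 mm tolerance, so I relied on the force stop to call it home.
- **Bystanders and gripper:** The bystanders show no visible movement; I compared them by eye and did not measure them, and the arm partly hid the screwdriver in the last top view. The gripper is clear, with the wrist force near zero.

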